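# Trolley wheel: valve to the top

## Robot

A 6-joint arm with a two-finger parallel gripper is mounted at the origin on the work surface. World frame = base frame: x ahead of the robot, y to its left, z up, the work surface at z = 0. Lengths are in mm, angles in rad, forces in N, time in s.
With the tool pointing down it reaches from about 275 to 825 mm from the base axis. Payload 4.9 kg.
Tool frame: the origin (TCP) lies at the very end of the fingers, on their centre line; the grasp point (between the pads) lies 19 mm behind it; z points along the fingers, y is the direction in which the jaws open and shut (so a half turn about z gives the same grasp; the last joint's range is limited). The gripper opens to 85 mm and grips with 20 to 120 N. Pads are 22 mm wide; open, the fingers measure 114 mm over their backs; the gripper's body (76 mm by 85 mm) begins 54 mm behind the grasp point. The pads swing forward as they close: fully open they stand 13 mm farther back than shut.
Start: joints at [-0.134, 0.326, -0.193, 1.052, 0, 1.437], TCP at [550.017, 0.009, 231.281] pointing down, gripper open.
Joint ranges: [-2.65, 2.65], [-0.97, 1.79], [-1.3, 1.35], [-1.93, 2.1], [-1.47, 1.37], [-3.14, 3.14]. Speed limits (rad/s): [2.57, 2.57, 3.14, 3.14, 3.14, 3.14].

## Interface

Orientations are given as [roll, pitch, yaw] about the fixed x, y, z axes, in that order (R = Rz(yaw) Ry(pitch) Rx(roll)).
In Python, from bench import bot, solve_ik, imaging gives the robot as it stands. Calls block until the motion is done:
- bot.move_ptp(position, orientation): joint-space move of the TCP to a pose.
- bot.movel(position, rot=None, max_speed=150, threshold=None): straight line of the TCP; rot=None keeps the orientation; max_speed is the mean speed in mm/s. With threshold (N) it stops when the force on the tool has changed by that much, and returns True; else False.
- bot.move_j(angles): joint-space move.
- bot.grip(opening, effort=None): opening from 0.0 (shut) to 1.0 (fully open); effort is the grip in N (None keeps the last); returns when the fingers have stopped.
- bot.dwell(seconds).
- solve_ik(position, orientation): joint angles nearest the present ones, or None.
- bot.get_state(): the state.
- imaging.capture(name): name is "scene" or "side" or "wrist"; returns the picture (420x560x3 uint8, blue, green, red); there is no depth.
- imaging.camera_model(name): a dict with "K" (3x3 intrinsics, pixels), "position" and "rotation" of the camera in the world. Camera axes: x right, y up, looking along -z (the intrinsics and any distortion apply to the point x, -y, -z); pixel columns grow to the right and rows downward; lengths in mm; the calibration is good to about 2 mm. A picture is of the moment at which its call begins: read the wrist's pose just before it. camera_model takes no time and is no camera call; for the wrist camera it gives the pose at the moment of the call.
A pose or a line that the arm cannot do raises bot.IKError and nothing moves.
- bot.sign_off(): hands the job in, once; it reports no verdict.
The state is a dict: "t": time; "qpos": joint angles; "joint_velocities": joint speeds; "effort": joint torques, N m; "tcp_pos": TCP position; "orientation": TCP orientation; "contact_force": force on the tool from outside, world axes, zero at the start; "wrist_torque": the same for the moment, N m; "opening": opening from 0.0 (shut) to 1.0 (fully open).
Only numpy, scipy, OpenCV 4.12 (cv2) and the standard library are available. Lean on these libraries where they do the work, as an engineer would, in place of code of your own. Each camera call takes 0.05 s, during which the arm holds its last target.

## Task

Turn the trolley wheel on the bench stand, by pushing gently on its spokes with a fingertip, until the valve stem stands at the very top of the wheel, straight above the axle, ready for the air line; leave the wheel at rest there. The tyre has just been cemented, so do not touch it, do not flick the wheel into a spin, and leave the jar, gauge, bush and wrench where they are.

Things in the scene. Friction and masses are not known exactly. Their poses are not given: they have to be found in the camera images.
- stand: Green wheel stand fixed to the bench, base 150 x 200 x 12 mm. Origin on the bench straight below the wheel's centre. x: level, along the axle, from the wheel's open front (robot side; nothing stands before it) to the rear, where two upright rods and a bearing block carry the axle 60 mm behind the wheel; y: level in the wheel's plane (left as the robot sees it); z up.
- axle (a point): Centre of the wheel, on the axle, 165 mm above the bench; axes as the stand's. White hub: radius 25 mm, reaching 35 mm to the front and 20 mm to the rear of this point; the axle end (radius 9 mm) stands 9 mm out of the hub's front.
- wheel (a joint): Wheel angle about the stand's x axis, rad: 0 (or any whole turn) with the valve stem at the very top; growing, the stem goes from the top over to the robot's right (stand's -y), then down. It turns freely over 3 turns each way. Stiff bearing (0.2 N m friction): the wheel stays where it is left.
- valve (a point): Middle of the valve stem, 78 mm from the axle, turning with the wheel; its z axis points from the axle outwards through the stem. The stem (black, red cap, radius 6 mm) sticks inwards from the rim in the wheel's middle plane to 72 mm from the axle, midway between two spokes. A yellow band across the tyre marks the same place.
- spokes: Five straight blue spokes 72 degrees apart (36, 108, 180, 252, 324 degrees from the stem). Each is 12 mm wide in the turning direction, free from 25 to 98 mm from the axle, 36 mm deep along the axle (35 mm before to 1 mm behind the wheel's middle plane). Windows between them open right through. Origin at the wheel's centre, turns with it.
- tyre: Black tyre, outer diameter 294 mm, round section 38 mm thick (19 mm to front and rear of the middle plane), inner edge 109 mm from the axle, outside the white rim (inner edge 98 mm from the axle, 32 mm wide). Wet cement: not to be touched. Origin at the wheel's centre, turns with it.
- cement: Jar with red lid, 56 mm diameter, 85 mm high, standing; origin at the centre of its underside. Bystander.
- gauge: Round black pressure gauge lying flat, 52 mm diameter, 24 mm high, with a brass nozzle out to 72 mm along its x axis; origin at the centre of its underside. Bystander.
- bush: Brass bush, 40 mm diameter, 45 mm high, standing; origin at the centre of its underside. Bystander.
- wrench: Wrench, 170 mm long, lying flat along its x axis; origin under its middle. Bystander.

How it is judged (in metres and radians):
On the way:
1. a spoke is pushed with a finger (contact force between the fingers and spokes above 0.5 N), for 0.1 s.
At the end, for the whole second after the job is handed in: The valve stem is at the top of the wheel, within 0.12 rad (7 degrees) of straight up, the wheel is at rest, and the four bystanders are within 30 mm of where they stood (angle between valve's own z axis and vertical below 0.12 rad and height (world z) of valve above 0.23 m and velocity of joint wheel between -0.05 and 0.05 rad/s and distance of each of cement, gauge, bush, wrench from where it was at the start of the episode below 0.03 m); the robot touches nothing.
It fails at once if the tyre is touched (over 1 N) (contact force between any of the fingers, the arm and tyre above 1 N).
It fails at once if a spoke is pushed or squeezed with more than 45 N (contact force between the fingers and spokes above 45 N).
It fails at once if the wheel is flicked into a spin (over 5 rad/s) (velocity of joint wheel above 5 rad/s or velocity of joint wheel below -5 rad/s).
It fails at once if the jar, gauge, bush or wrench is lifted or shifted more than 30 mm (distance of any of cement, gauge, bush, wrench from where it was at the start of the episode above 0.03 m).
It also fails if it takes over 61 s, if anything falls off the work surface, if the arm or the gripper's body presses on something with over 40 N, if the wrist force passes 120 N, or if a joint passes its speed limit or range.

## Working session

There is one attempt and no reset: what is moved stays moved. The work goes in short steps, each a Python script; the robot and the scene stay as the last script left them, time stands still between calls to the robot, and variables do not carry over. Pictures are saved under pics/ and viewed, and the job is handed in when it is done.

```bash
ls; mkdir -p pics
python3 - <<'E'
from bench import bot, solve_ik, imaging
import cv2
for n in("scene","side","wrist"):
    cv2.imwrite(f"pics/{n}0.png",imaging.capture(n)); print(n,imaging.camera_model(n))
s=bot.get_state();print(s)
E
```

```text
pics
scene {'K': array([[531.6433196 ,   0.        , 275.56730909],
       [  0.        , 531.6433196 , 209.44187443],
       [  0.        ,   0.        ,   1.        ]]), 'position': array([ 902.81493423,  578.63043206, 1265.16830565]), 'rotation': array([ 0.53308535, -0.00457724,  2.58876068])}
side {'K': array([[449.55516761,   0.        , 284.13450426],
       [  0.        , 449.55516761, 211.68916919],
       [  0.        ,   0.        ,   1.        ]]), 'position': array([176.84799626, 752.26287529, 679.72865269]), 'rotation': array([ 1.0102531 ,  0.02436075, -2.68628146])}
wrist {'K': array([[334.55386276,   0.        , 279.54385943],
       [  0.        , 334.55386276, 208.83283947],
       [  0.        ,   0.        ,   1.        ]]), 'position': array([549.47573667,  64.89320258, 373.50369335]), 'rotation': array([-0.26114269,  0.00183045, -0.00038135])}
{'t': 0.15, 'qpos': array([-1.34163035e-01,  3.26822657e-01, -1.93325548e-01,  1.05201231e+00,
       -2.05282222e-05,  1.43658593e+00]), 'joint_velocities': array([-0.00013475, -0.00090265,  0.00234514,  0.00018779,  0.00105468,
       -0.00013749]), 'effort': array([ 1.04211274e-03, -4.43704247e+01,  2.62664723e+01,  1.04285317e-02,
       -1.23322516e-04, -3.51401161e-05]), 'tcp_pos': array([5.49564337e+02, 8.42971393e-02, 2.30665895e+02]), 'orientation': array([-3.14023798e+00, -1.62195610e-04,  1.57084359e+00]), 'contact_force': array([ 0.02328917, -0.65183598,  0.03532815]), 'wrist_torque': array([-0.02813819,  0.04427258,  0.02687389]), 'opening': 1.0008332496956176}
```

View pics/scene0.png

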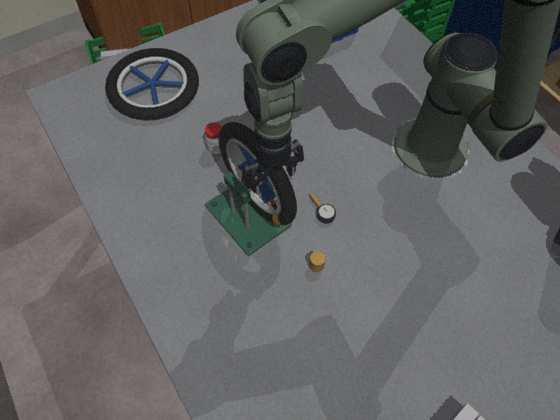

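View pics/side0.png

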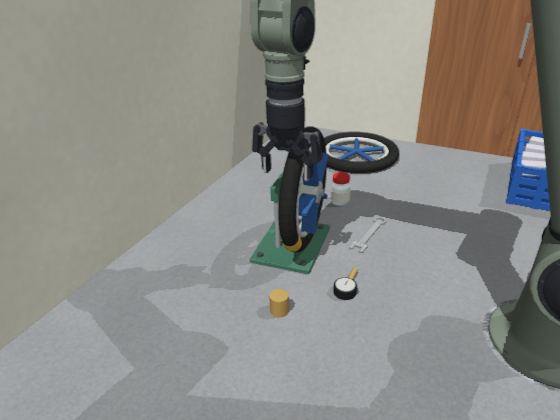

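View pics/wrist0.png

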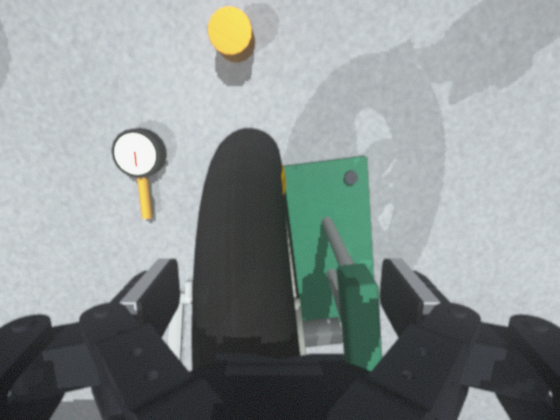

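The arm hangs very near the wheel. I'll locate the stand first, using its base corners.

```bash
cat > h.py <<'E'
import numpy as np, cv2
from scipy.spatial.transform import Rotation as Ro
def ray(c,u,v):
    d=np.linalg.inv(c["K"])@[u,v,1]; d=d*[1,-1,-1]
    return c["position"],Ro.from_euler("xyz",c["rotation"]).as_matrix()@d
def onz(c,u,v,z):
    p,d=ray(c,u,v); return p+d*(z-p[2])/d[2]
def proj(c,P):
    P=np.atleast_2d(P); q=(P-c["position"])@Ro.from_euler("xyz",c["rotation"]).as_matrix(); q=q*[1,-1,-1]
    q=q@c["K"].T; return q[:,:2]/q[:,2:]
E
python3 - <<'E'
from h import *
from bench import imaging
for n,(x,y,w,h) in dict(scene=(190,110,140,160),side=(230,110,160,170)).items():
    a=cv2.imread(f"pics/{n}0.png")[y:y+h,x:x+w]
    a=cv2.resize(a,None,fx=4.5 if n=="side" else 3.7,fy=4.5 if n=="side" else 3.7,interpolation=cv2.INTER_CUBIC)
    a=cv2.resize(a,(int(w*3.5),int(h*3.5)));cv2.imwrite(f"pics/{n}0c.png",a)
c=imaging.camera_model("scene")
for p in [(206,205),(249,252),(291,224)]: print(p,onz(c,*p,12))
c=imaging.camera_model("side")
for p in [(253,255),(311,268),(330,222)]: print(p,onz(c,*p,12))
E
```

```text
(206, 205) [ 665.19998862 -159.70263477   12.        ]
(249, 252) [636.61364856  25.91791858  12.        ]
(291, 224) [498.11223928  12.81620508  12.        ]
(253, 255) [641.59140427  12.13456049  12.        ]
(311, 268) [ 4.93947749e+02 -4.30012815e-01  1.20000000e+01]
(330, 222) [ 523.79212889 -199.3612997    12.        ]
```

```bash
sleep 0
```

```text
(no output)
```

View pics/scene0c.png

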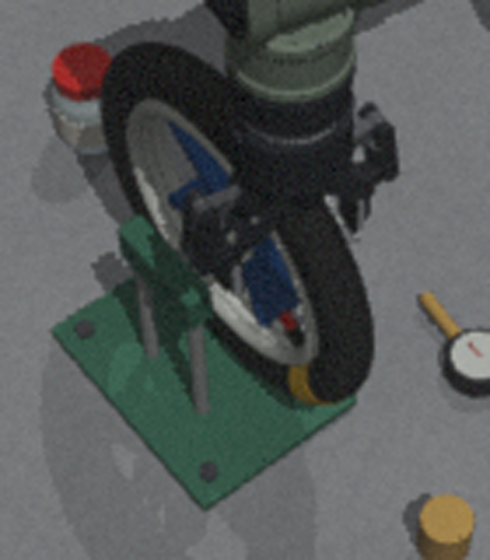

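View pics/side0c.png

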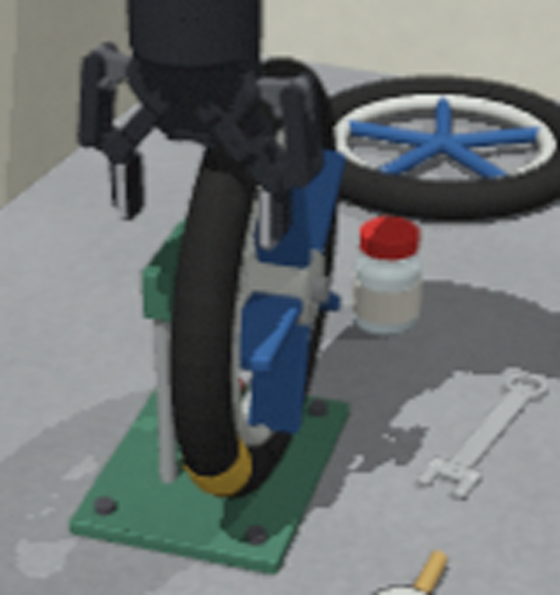

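The open fingers straddle the wheel's left side, so I'll go straight up first and look again.

Run:
```python
from h import *
from bench import bot, imaging
s=bot.get_state(); p=s["tcp_pos"]
bot.movel([p[0],p[1],430],max_speed=120)
bot.grip(0.0)
print(bot.get_state()["t"])
try:
    bot.move_ptp([400,0,430],[3.1416,0,1.5708])
except Exception as e: print(repr(e))
s=bot.get_state();print(s["t"],s["tcp_pos"],s["contact_force"])
for n in("scene","side"):
    cv2.imwrite(f"pics/{n}1.png",imaging.capture(n))
for n,(x,y,w,h) in dict(scene=(190,110,140,160),side=(230,110,160,170)).items():
    a=cv2.imread(f"pics/{n}1.png")[y:y+h,x:x+w]
    cv2.imwrite(f"pics/{n}1c.png",cv2.resize(a,None,fx=3.5,fy=3.5,interpolation=cv2.INTER_CUBIC))
```

```text
2.725
3.375 [ 4.00153304e+02 -4.78490964e-02  4.30558256e+02] [ 0.71272177  0.30822955 -0.46160613]
```

```bash
sleep 0
```

```text
(no output)
```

View pics/scene1c.png

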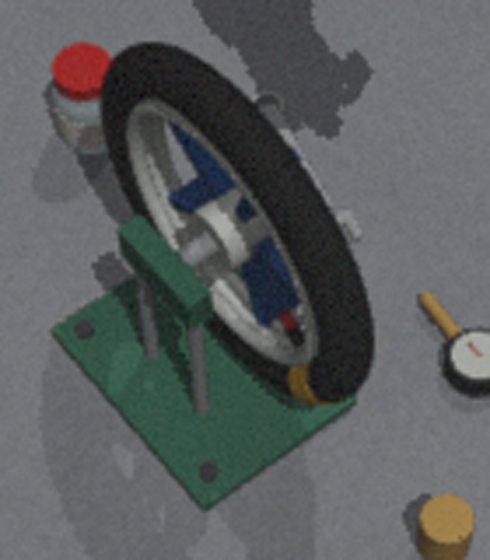

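View pics/side1c.png

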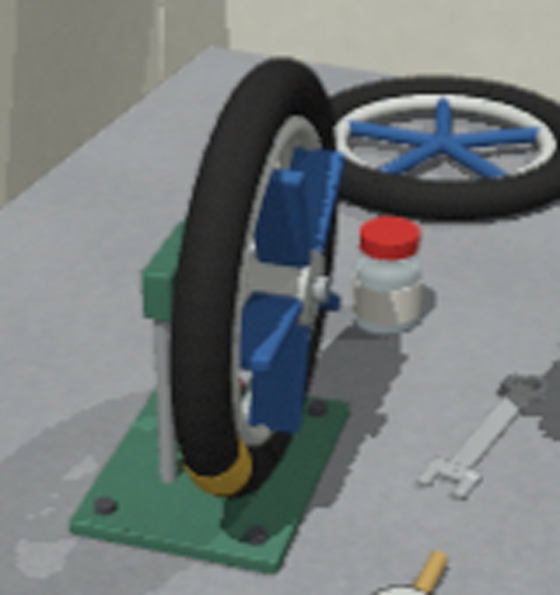

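Both clear views show the valve and yellow band low on the robot's left. I'll fit the stand pose and the wheel angle, then overlay the result to check it.

```bash
cat >> h.py <<'E'
def Rz(a): return np.array([[np.cos(a),-np.sin(a),0],[np.sin(a),np.cos(a),0],[0,0,1]])
def W(p,P): # p=x,y,yaw ; P stand coords
    return np.atleast_2d(P)@Rz(p[2]).T+[p[0],p[1],0]
def wh(r,a,x): # wheel coords: angle from top, + toward -y
    return np.array([x,-r*np.sin(a),165+r*np.cos(a)])
def draw(img,c,p,th,s,off):
    f=lambda P:[tuple(int(t) for t in (q-off)*s) for q in proj(c,W(p,P))]
    A=np.linspace(0,2*np.pi,60)
    for r,x in((98,-16),(128,-19),(25,-35),(98,16)):
        cv2.polylines(img,[np.array(f([wh(r,a,x) for a in A]))],True,(0,255,255),1)
    for k in range(5):
        a=th+np.radians(36+72*k)
        q=f([wh(25,a,-35),wh(98,a,-35)]);cv2.line(img,q[0],q[1],(255,0,255),1)
    q=f([wh(72,th,0),wh(98,th,0)]);cv2.line(img,q[0],q[1],(0,255,0),2)
    q=f([wh(128,th,-19)]);cv2.circle(img,q[0],4,(0,255,0),1)
E
cat > fit.py <<'E'
from h import *
from bench import imaging
from scipy.optimize import least_squares
cs,cd=imaging.camera_model("scene"),imaging.camera_model("side")
S=lambda u,v:np.array([190+u/3.5,110+v/3.5]); D=lambda u,v:np.array([230+u/3.5,110+v/3.5])
def res(p):
    b=p[3]; r=[]
    for c,P,m in [(cs,[75+b,-100,12],S(53,330)),(cs,[75+b,100,12],S(207,505)),(cs,[-75+b,100,12],S(355,402)),
      (cd,[75+b,100,12],D(72,525)),(cd,[-75+b,100,12],D(277,568)),(cd,[-75+b,-100,12],D(350,402)),
      (cd,[-44,0,165],D(322,289))]:
        r.append(proj(c,W(p,P))[0]-m)
    for c,r_,x,m in[(cs,83,0,S(291,321)),(cd,83,0,D(245,380))]:
        r.append((proj(c,W(p,wh(r_,p[4],x)))[0]-m)*1.0)
    return np.concatenate(r)
o=least_squares(res,[580,-90,.13,0,-2])
print(o.x,np.degrees(o.x[4]),o.fun.round(1))
np.save("fit.npy",o.x)
for n,c,off in(("scene",cs,(190,110)),("side",cd,(230,110))):
    a=cv2.imread(f"pics/{n}1c.png"); draw(a,c,o.x,o.x[4],3.5,np.array(off)); cv2.imwrite(f"pics/{n}1o.png",a)
E
python3 fit.py
```

```text
[ 5.44801921e+02 -8.30756448e+01  1.38533560e-01  3.57583757e+01
 -2.04775385e+00] -117.32765314008286 [-1.4 -0.7 -0.5  0.   1.  -2.5 -1.2 -0.4  0.7 -1.3 -0.2 -0.3  1.8  0.2
  2.  -0.1 -3.6  2.1]
```

```bash
sleep 0
```

```text
(no output)
```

View pics/scene1o.png

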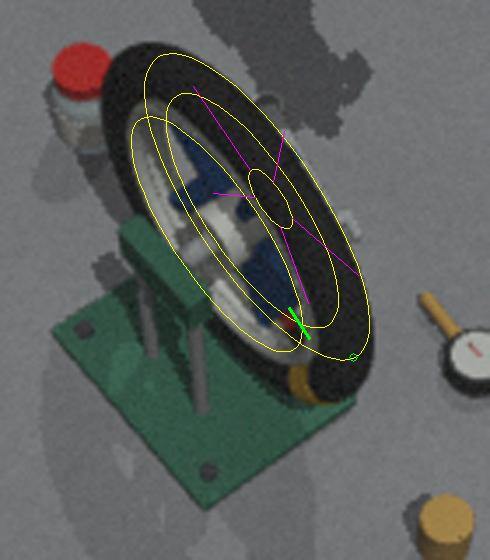

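View pics/side1o.png

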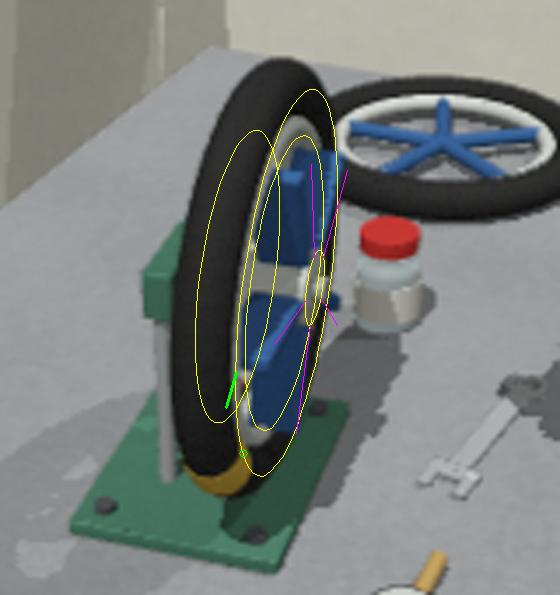

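The overlay is off: the wheel really sits further back. I'll refit with the tyre silhouette in place of the doubtful axle end point.

```bash
cat > fit.py <<'E'
from h import *
from bench import imaging
from scipy.optimize import least_squares
cs,cd=imaging.camera_model("scene"),imaging.camera_model("side")
S=lambda u,v:np.array([190+u/3.5,110+v/3.5]); D=lambda u,v:np.array([230+u/3.5,110+v/3.5])
A,B=np.meshgrid(np.linspace(0,2*np.pi,120),np.linspace(0,2*np.pi,24))
T=np.array([wh(128+19*np.cos(b),a,19*np.sin(b)) for a,b in zip(A.ravel(),B.ravel())])
sup=[(cs,(0,-1),S(155,42)),(cs,(-1,0),S(103,100)),(cs,(0,1),S(335,405)),(cs,(1,0),S(374,340)),(cs,(.816,-.578),S(300,167)),
 (cd,(0,-1),D(285,57)),(cd,(-1,0),D(172,350)),(cd,(0,1),D(225,496))]
def res(p):
    b=p[3]; r=[]
    for c,P,m in [(cs,[75+b,-100,12],S(53,330)),(cs,[75+b,100,12],S(207,505)),(cs,[-75+b,100,12],S(355,402)),
      (cd,[75+b,100,12],D(72,525)),(cd,[-75+b,100,12],D(277,568)),(cd,[-75+b,-100,12],D(350,402))]:
        r+=list(proj(c,W(p,P))[0]-m)
    for c,n,m in sup:
        r.append(np.max(proj(c,W(p,T))@n)-m@np.array(n))
    for c,r_,x,m in[(cs,75,0,S(288,320)),(cd,75,0,D(245,380))]:
        r+=list((proj(c,W(p,wh(r_,p[4],x)))[0]-m)*.5)
    return np.array(r)
o=least_squares(res,[570,-90,.13,20,-2])
print(o.x,np.degrees(o.x[4]),o.fun.round(1))
np.save("fit.npy",o.x)
for n,c,off in(("scene",cs,(190,110)),("side",cd,(230,110))):
    a=cv2.imread(f"pics/{n}1c.png"); draw(a,c,o.x,o.x[4],3.5,np.array(off)); cv2.imwrite(f"pics/{n}1o.png",a)
E
python3 fit.py
```

```text
[ 5.45580305e+02 -8.10547724e+01  1.27126553e-01  3.41691059e+01
 -2.17737568e+00] -124.75443672792407 [-0.7 -0.8 -0.5  0.3  1.4 -1.8 -1.5 -0.3  0.2 -0.7  0.2  0.3  0.3  0.8
 -0.3  0.4  1.4 -0.2  1.   1.5 -0.1 -0.6 -1.5  0.7]
```

```bash
sleep 0
```

```text
(no output)
```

View pics/scene1o.png

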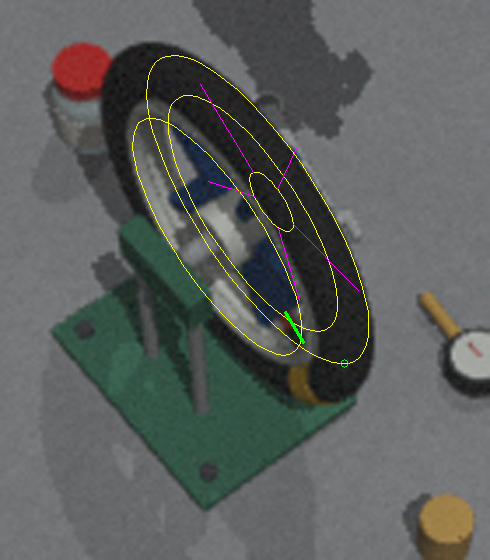

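View pics/side1o.png

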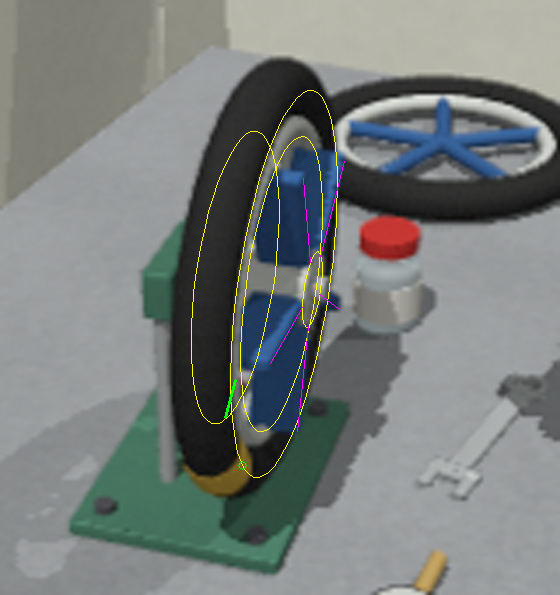

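The silhouette residuals are now below about 1.5 px, so the stand is at (545.6, -81), yaw 0.127. The plan is a horizontal shut finger from the front, pushing the spoke near -17° up and over. I'll check reach and pick a frontal wrist view.

```bash
cat >> h.py <<'E'
def rpy(yaw,tw,pitch=0):
    # tool z along (cos yaw,sin yaw), pitched down by pitch; tool x up, then twist about z
    M=Rz(yaw)@Ro.from_euler("y",pitch).as_matrix()@np.array([[0,0,1.],[0,-1,0],[1,0,0]])@Rz(tw)
    import warnings; warnings.simplefilter("ignore")
    return Ro.from_matrix(M).as_euler("xyz")
E
python3 - <<'E'
from h import *
from bench import solve_ik,bot
p=np.load("fit.npy")
for tw in(0,np.pi,np.pi/2,-np.pi/2):
  for pt in (0,.2,.4):
    o=rpy(p[2],tw,pt); r=[]
    for x in(-15,-60,-120,-160,-200,-240): 
        for a in(-53,-20,20,50,85):
            q=solve_ik(W(p,wh(60,np.radians(a),x))[0],o); r.append('.' if q is None else '#')
        r.append(' ')
    print(round(tw,2),pt,''.join(r))
E
```

```text
0 0 ..... ..... ..... ..... .#### .#### 
0 0.2 ..... ..... ..... ..... ..### ..### 
0 0.4 ..... ..... ..... ..... ..### ..### 
3.14 0 ..... ..... ..... ..... .#### .#### 
3.14 0.2 ..... ..... ..... ..... ..### ..### 
3.14 0.4 ..... ..... ..... ..... ..### ..### 
1.57 0 ..... ..... ..... ..... .#### .#### 
1.57 0.2 ..... ..... ..... ..... ..### ..### 
1.57 0.4 ..... ..... ..... ..... ..### ..### 
-1.57 0 ..... ..... ..... ..... .#### .#### 
-1.57 0.2 ..... ..... ..... ..... ..### ..### 
-1.57 0.4 ..... ..... ..... ..... ..### ..###
```

The arm reaches the spokes when the tool slopes about 40° (0.7 rad) below horizontal. The gripper body then stays clear of the wheel face. I'll take a frontal wrist view at that slope.

```bash
cat > look.py <<'E'
import sys
from h import *
from bench import bot, imaging
p=np.load("fit.npy"); n=sys.argv[1]
o=rpy(p[2],0,.7); d=Rz(p[2])@[np.cos(.7),0,-np.sin(.7)]
P=W(p,[0,0,165])[0]-d*190
bot.move_ptp(P,o); bot.dwell(.3)
c=imaging.camera_model("wrist"); im=imaging.capture("wrist"); cv2.imwrite(f"pics/{n}.png",im)
import pickle; pickle.dump(c,open(f"{n}.pkl","wb"))
s=bot.get_state(); print(s["t"],s["tcp_pos"],P,s["contact_force"],s["orientation"],o)
print(proj(c,W(p,[0,0,165])))
E
python3 look.py w2
```

```text
4.7917 [401.92550079 -99.29844432 287.84650988] [401.43297927 -99.47908497 287.40136058] [ 0.57814086 -0.01894601 -0.16512399] [ 3.14098887 -0.87079671  0.12941616] [ 3.14159265 -0.87079633  0.12712655]
[[279.37268786 186.79627242]]
```

```bash
sleep 0
```

```text
(no output)
```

View pics/w2.png

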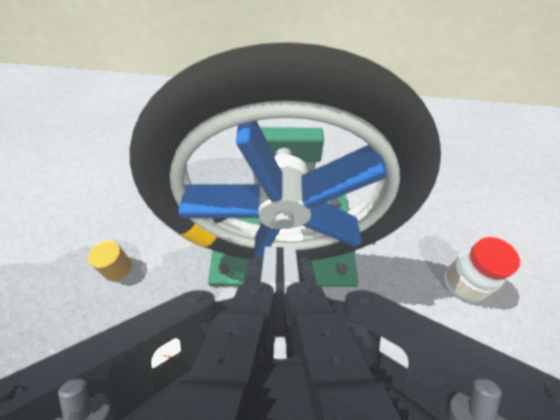

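The frontal view shows a spoke to the left (tip at about 181,212), one near the top (245,128), and others at 382,160 and 357,240. The yellow band is at (198,233). Next I'll overlay the model and fit the angle.

```bash
cat > ov.py <<'E'
import sys,pickle
from h import *
n=sys.argv[1]; pts=eval(sys.argv[2]) if len(sys.argv)>2 else None
p=np.load("fit.npy"); c=pickle.load(open(n+".pkl","rb")); th=p[4]
if pts:
    from scipy.optimize import least_squares
    # pts: {k:(u,v)} front outer end centre of spoke k; fit th and small shift dx,dy
    f=lambda q:np.concatenate([np.concatenate([proj(c,W([p[0]+q[1],p[1]+q[2],p[2]],wh(98,q[0]+np.radians(36+72*k),-35)))[0]-m for k,m in pts.items()]),[q[1]/5,q[2]/5]])
    o=least_squares(f,[float(sys.argv[3]) if len(sys.argv)>3 else th,0,0]); th=o.x[0]; print(o.x,np.degrees(th),o.fun.round(1))
a=cv2.imread(f"pics/{n}.png")[90:290,110:460]; a=cv2.resize(a,None,fx=2.2,fy=2.2,interpolation=cv2.INTER_CUBIC)
b=a.copy(); draw(b,c,p,th,2.2,np.array((110,90))); cv2.imwrite(f"pics/{n}o.png",b); cv2.imwrite(f"pics/{n}c.png",a)
E
python3 ov.py w2
sleep 0
```

```text
(no output)
```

View pics/w2o.png

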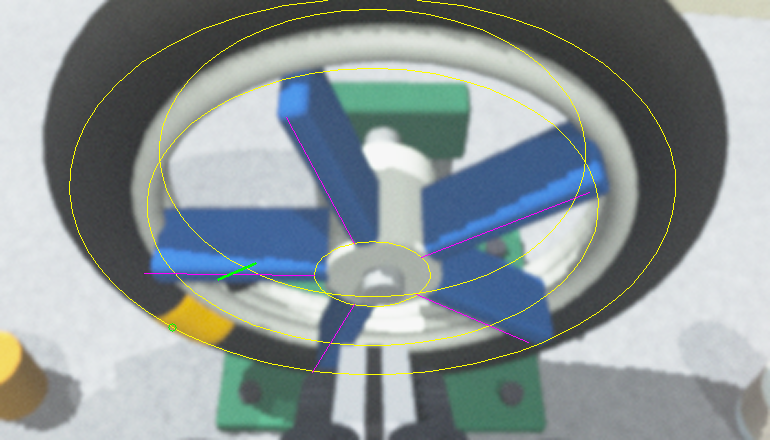

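View pics/w2c.png

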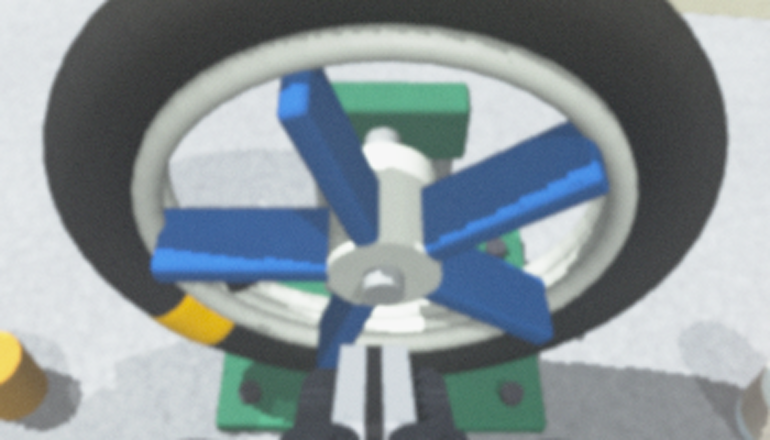

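Run:
```python
import pickle
from h import *
from bench import imaging
from scipy.optimize import least_squares
p=np.load("fit.npy"); c=pickle.load(open("w2.pkl","rb"))
w=lambda u,v:np.array([110+u/2.2,90+v/2.2])
# spoke front face outer end centres, ks; hub front circle centre
pts={0:w(153,265),1:w(293,102),2:w(605,180),3:w(551,328)}
def f(q):
    P=[q[1],q[2],q[3]]
    r=[proj(c,W(P,wh(98,q[0]+np.radians(36+72*k),-35)))[0]-m for k,m in pts.items()]
    r+=[proj(c,W(P,[-35,0,165]))[0]-w(384,272), proj(c,W(P,[-44,0,165]))[0]-w(382,285)]
    return np.concatenate(r)
o=least_squares(f,[p[4],p[0],p[1],p[2]]);print(o.x,np.degrees(o.x[0]),o.fun.round(1))
o2=least_squares(lambda q:f([q[0],q[1],q[2],p[2]]),[p[4],p[0],p[1]]);print(o2.x,np.degrees(o2.x[0]),o2.fun.round(1))
q=p.copy(); q[:3]=o2.x[1],o2.x[2],p[2]; q[4]=o2.x[0]; np.save("fit2.npy",q)
a=cv2.imread("pics/w2c.png"); draw(a,c,q,q[4],2.2,np.array((110,90))); cv2.imwrite("pics/w2o2.png",a)
for n,off in(("scene",(190,110)),("side",(230,110))):
    a=cv2.imread(f"pics/{n}1c.png"); draw(a,imaging.camera_model(n),q,q[4],3.5,np.array(off)); cv2.imwrite(f"pics/{n}1o2.png",a)
```

```text
[-2.21306033e+00  5.51345762e+02 -8.61915098e+01  1.14691694e-01] -126.79901692747815 [ 4.   0.3  0.5  2.7 -2.8 -0.3 -3.3  2.1  0.4 -2.5  1.2 -0.5]
[ -2.20805228 551.24612547 -85.73306717] -126.51207683989966 [ 3.6  1.1  1.   3.  -2.8 -0.8 -3.8  1.5  0.3 -2.4  1.3 -0.5]
```

```bash
sleep 0
```

```text
(no output)
```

View pics/w2o2.png

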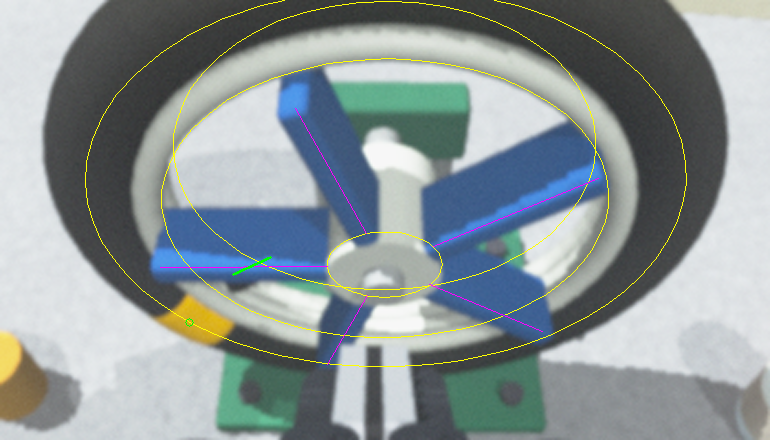

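View pics/side1o2.png

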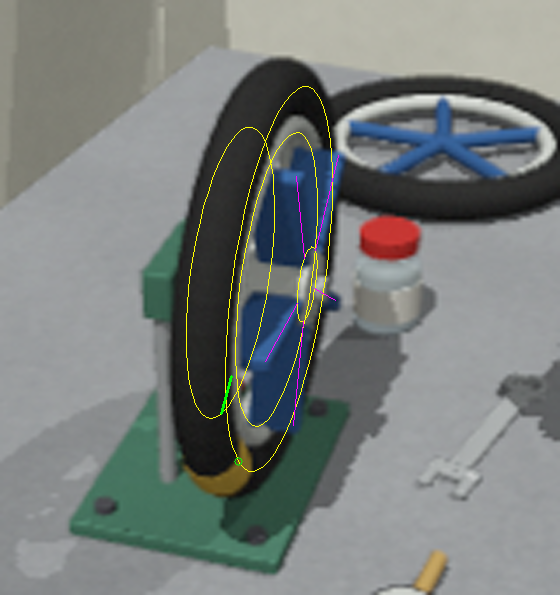

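The three cameras agree to about 5 mm: axle near (549,-85), stem at about -126°. I'll insert the finger in the middle of the window at -54° and sweep the arc gently, logging forces.

```bash
cat >> h.py <<'E'
PT=.7
PW=np.array([549,-85,.127])
DIR=Rz(.127)@[np.cos(PT),0,-np.sin(PT)]
ORI=rpy(.127,0,PT)
def tip(adeg,r=58,x=-18,back=0): return W(PW,wh(r,np.radians(adeg),x))[0]-DIR*back
E
python3 - <<'E'
from h import *
from bench import bot,imaging,solve_ik
for a in range(-54,100,10): assert solve_ik(tip(a),ORI) is not None
bot.move_ptp(tip(-54,back=70),ORI)
print(bot.movel(tip(-54),max_speed=60,threshold=10))
s=bot.get_state();print(s["t"],s["tcp_pos"]-tip(-54),s["contact_force"])
cv2.imwrite("pics/w3.png",imaging.capture("wrist"));cv2.imwrite("pics/s3.png",imaging.capture("side"))
E
```

```text
False
6.6667 [-0.08275268 -0.12179454  0.21155504] [ 0.60578303 -0.40476945 -0.7223521 ]
```

```bash
sleep 0
```

```text
(no output)
```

View pics/w3.png

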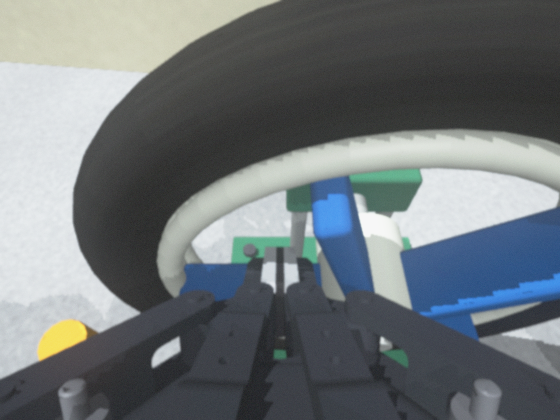

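View pics/s3.png

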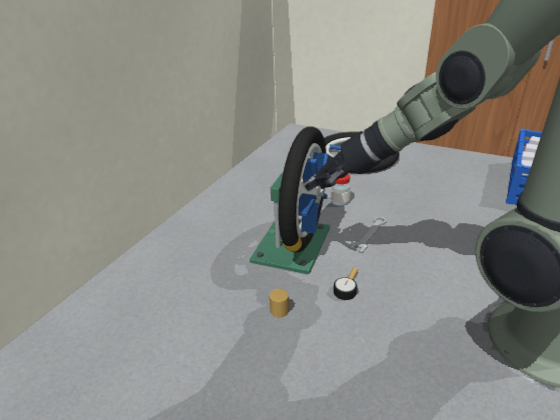

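The fingertip (265-300, 250) is in the window left of the top spoke (335, 215), with no contact yet. Sweeping now.

```bash
cat > sweep.py <<'E'
import sys
from h import *
from bench import bot,imaging
a0,a1,n=float(sys.argv[1]),float(sys.argv[2]),sys.argv[3]
N=int(np.ceil(abs(a1-a0)/10))
for a in np.linspace(a0,a1,N+1)[1:]:
    hit=bot.movel(tip(a),max_speed=25,threshold=20)
    s=bot.get_state();f=s["contact_force"];print(round(s["t"],2),round(a,1),hit,f.round(1),flush=True)
    if hit: break
cv2.imwrite(f"pics/{n}.png",imaging.capture("wrist"))
E
python3 sweep.py -54 -14 w4
```

```text
7.33 -44.0 False [-1.1  1.8 -0.6]
7.88 -34.0 False [-1.2  1.3 -1.3]
8.44 -24.0 False [ 0.1  1.  -0.1]
9.0 -14.0 False [-0.7  1.1 -0.8]
```

```bash
sleep 0
```

```text
(no output)
```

View pics/w4.png

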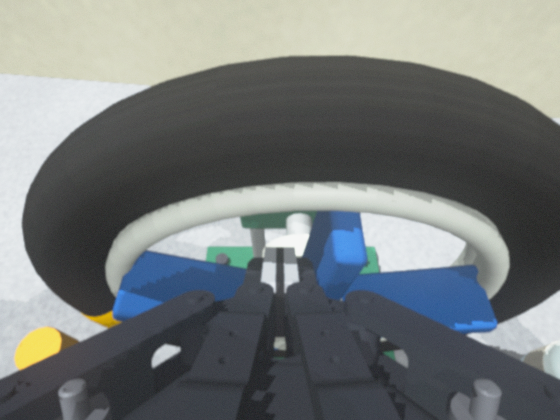

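The wheel is turning: the spoke at (340,250) moved on ahead of the finger, with force under 2.5 N. I'll continue to 60°.

```bash
python3 sweep.py -14 60 w5
```

```text
9.57 -4.8 False [-0.8  0.9 -0.6]
10.1 4.5 False [ 0.2  1.3 -0.2]
10.62 13.8 False [-0.8  1.3  0.4]
11.15 23.0 False [0.3 0.7 0. ]
11.68 32.2 False [-0.9  0.9  0.8]
12.2 41.5 False [0.1 2.  0.8]
12.72 50.8 False [0.4 1.3 1.4]
13.25 60.0 False [0.2 1.1 1.1]
```

```bash
sleep 0
```

```text
(no output)
```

View pics/w5.png

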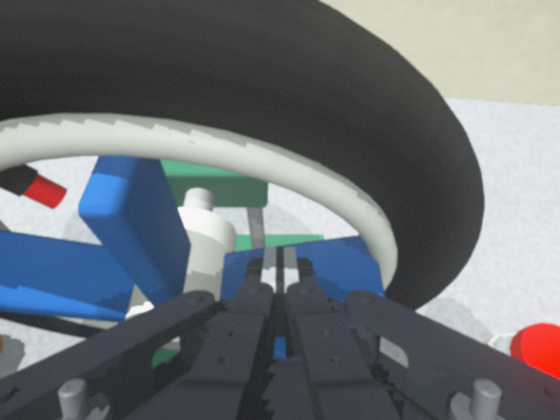

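The valve (red cap at 45,190) has come up on the left. I'll back out and measure the angle.

```bash
python3 - <<'E'
from h import *
from bench import bot
bot.movel(tip(60,back=80),max_speed=100)
E
python3 look.py w6
python3 - <<'E'
import cv2
a=cv2.imread("pics/w6.png")[70:290,110:460];cv2.imwrite("pics/w6c.png",cv2.resize(a,None,fx=2.2,fy=2.2,interpolation=cv2.INTER_CUBIC))
E
```

```text
15.075 [401.60501144 -99.39988687 286.84369731] [401.43297927 -99.47908497 287.40136058] [0.18344049 0.05655588 0.51773954] [-3.13940132 -0.87002227  0.12605937] [ 3.14159265 -0.87079633  0.12712655]
[[279.44817868 185.5494925 ]]
```

```bash
sleep 0
```

```text
(no output)
```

View pics/w6c.png

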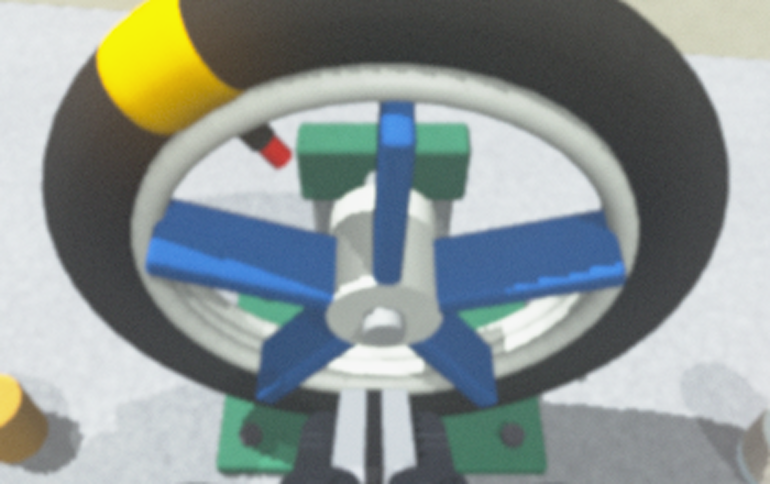

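```bash
cat > ang.py <<'E'
import sys,pickle
from h import *
from scipy.optimize import least_squares
# fit angle, axle x,y,z free-ish, yaw fixed; offset crop (110,70)
n,pts,hub,th0=sys.argv[1],eval(sys.argv[2]),eval(sys.argv[3]),float(sys.argv[4])
c=pickle.load(open(n+".pkl","rb")); w=lambda m:np.array([110+m[0]/2.2,70+m[1]/2.2])
def f(q,yaw=.127):
    P=[q[1],q[2],yaw]
    r=[proj(c,W(P,wh(98,q[0]+np.radians(36+72*k),-35))+[0,0,q[3]])[0]-w(m) for k,m in pts.items()]
    r+=[proj(c,W(P,[-35,0,165])+[0,0,q[3]])[0]-w(hub)]
    return np.concatenate(r+[[q[3]/3]])
for yaw in(.127,.1385,.115):
    o=least_squares(f,[np.radians(th0),549,-85,0],args=(yaw,));print(yaw,np.degrees(o.x[0]).round(2),o.x[1:].round(1),o.fun.round(1))
E
python3 ang.py w6 '{0:(399,133),1:(625,276),4:(148,260)}' '(384,315)' -34
```

```text
0.127 -33.54 [545.1 -85.9   6. ] [ 0.8  1.5 -0.5 -0.9 -0.4  0.8 -0.  -1.5  2. ]
0.1385 -33.22 [545.  -85.4   6. ] [ 1.4  1.4 -0.9 -1.5 -0.7  1.4 -0.2 -1.5  2. ]
0.115 -33.87 [545.2 -86.4   6. ] [ 0.1  1.5 -0.2 -0.2 -0.1  0.1  0.1 -1.5  2. ]
```

The stem is at about -33.5° with the finger at 60°, so the lag is about 14.5°. I need the finger at about 93.5°. Re-inserting just behind the spoke and continuing.

```bash
python3 - <<'E'
from h import *
from bench import bot
bot.move_ptp(tip(50,back=70),ORI)
print(bot.movel(tip(50),max_speed=60,threshold=10),bot.get_state()["contact_force"])
E
python3 sweep.py 50 93 w7
python3 - <<'E'
from h import *
from bench import bot
print(bot.movel(tip(92),max_speed=20))
bot.movel(tip(92,back=80),max_speed=80)
E
python3 look.py w8
python3 - <<'E'
import cv2
from bench import imaging
a=cv2.imread("pics/w8.png")[70:290,110:460];cv2.imwrite("pics/w8c.png",cv2.resize(a,None,fx=2.2,fy=2.2,interpolation=cv2.INTER_CUBIC))
cv2.imwrite("pics/s8.png",imaging.capture("scene")); cv2.imwrite("pics/d8.png",imaging.capture("side"))
E
```

```text
False [-0.08664258 -0.52142298 -0.82974165]
17.38 58.6 False [ 0.3 -0.   0. ]
17.88 67.2 False [ 1.  -0.   0.9]
18.38 75.8 False [ 0.7 -0.5  1.2]
18.88 84.4 False [0.7 1.1 0. ]
19.38 93.0 False [0.9 0.2 0.9]
False
21.7167 [401.52546296 -99.35324495 286.6486628 ] [401.43297927 -99.47908497 287.40136058] [ 0.26389812  0.34419062 -0.22680243] [-3.13865497 -0.86986569  0.12531581] [ 3.14159265 -0.87079633  0.12712655]
[[279.54678882 185.26193966]]
```

```bash
sleep 0
```

```text
(no output)
```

View pics/w8c.png

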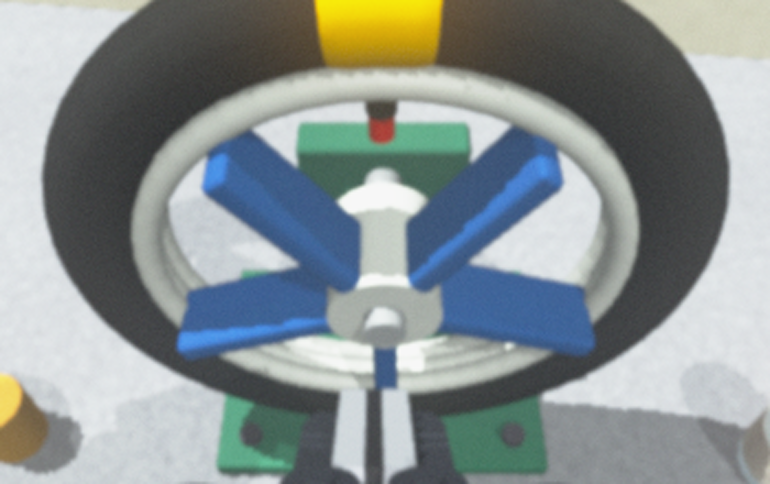

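View pics/d8.png

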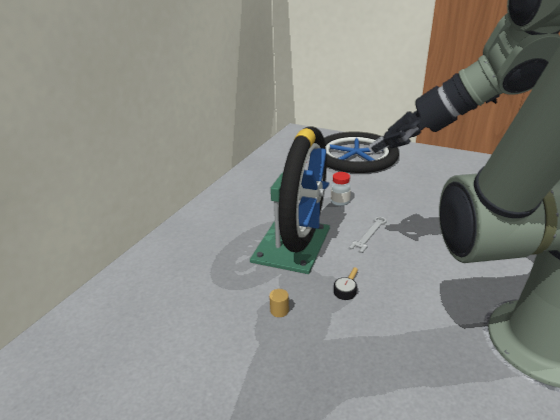

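The stem and red cap (382,125) stand above the hub (384,315), nearly symmetric. One numeric check.

```bash
python3 ang.py w8 '{0:(553,178),1:(592,343),3:(183,342),4:(216,180)}' '(384,315)' 0
python3 - <<'E'
import cv2
from h import *
a=cv2.imread("pics/side1.png").astype(int);b=cv2.imread("pics/d8.png").astype(int)
for n,(x,y) in dict(jar=(341,188),gauge=(345,287),bush=(279,302),wrench=(370,234)).items():
    t=a[y-14:y+14,x-14:x+14].astype("uint8");r=cv2.matchTemplate(b[y-30:y+30,x-30:x+30].astype("uint8"),t,cv2.TM_CCOEFF_NORMED);_,m,_,l=cv2.minMaxLoc(r);print(n,round(m,2),l[0]-16,l[1]-16)
E
```

```text
0.127 -0.77 [547.8 -86.    3.1] [ 0.5 -0.8 -2.2  1.   0.8  2.9  0.1 -0.   0.5 -2.4  1. ]
0.1385 -0.49 [547.8 -85.6   3.1] [ 0.8 -1.2 -2.6  0.3  0.4  3.6  0.5  0.3  0.5 -2.4  1. ]
0.115 -1.07 [547.9 -86.5   3.1] [ 0.2 -0.4 -1.7  1.7  1.2  2.2 -0.2 -0.4  0.5 -2.4  1. ]
jar 0.96 0 0
gauge 0.99 0 0
bush 0.96 0 0
wrench 0.66 13 5
```

The stem is within about 1° of the top. Jar, gauge and bush show zero pixel shift. The wrench template match was poor because the shadow changed, but its ends are at the same pixels, (352,250) and (386,217), as at the start.

Run:
```python
from bench import bot
s=bot.get_state();print(s["t"],abs(s["joint_velocities"]).max(),s["contact_force"]); bot.sign_off()
```

```text
21.8167 0.007939801827483 [-0.61341718  0.18003408  1.20970591]
the job is handed in; nothing more can be done
```

I turned the wheel about 126° in two gentle arcs, pushing one spoke with the shut fingertip from the front. Then I backed the arm clear and handed the job in at 21.8 s; no verdict is reported.

- **Stem position:** the last wrist picture puts the stem about 0.8° short of the top, against a limit of 7°. The fit ranged from 0.5° to 1.1° depending on the stand yaw I assumed.
- **Forces:** the wrist force read at the end of each short push step was at most about 2.5 N, close to its noise. I measured no contact force directly; I take it that a spoke was pushed because the wheel turned.
- **Tyre:** I saw no sign of contact with it in the forces or pictures. At the start the open fingers straddled the tyre, so I lifted them straight up before anything else.
- **Bystanders:** jar, gauge and bush showed zero pixel shift in the side camera. The automatic check on the wrench was inconclusive (match 0.66, probably a changed shadow), but by eye its ends are at the same pixels as at the start.
- **Disagreements between cameras:** the fixed cameras and the wrist camera differed by about 5 mm on the axle's position, and the wrist fits left errors of 2–3 px. That was well inside the clearances I used.
- **Wheel at rest:** I did not measure its speed. I am relying on the stiff bearing and on the arm being clear of it.

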